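# Sweep the used culture dishes into the discard fence

### The job

Clear the bench: with your fingertips, gently push the three small used culture dishes along the bench, through the open side of the low steel fence, until each is wholly inside it. Keep them flat on the bench, without pinching, pressing down on or lifting any of them, and leave everything else where it stands (jar, large dishes, pen, bottles and the rest).

Things in the scene. Friction and masses are not known exactly. Their poses are not given: they have to be found in the camera images.
- fence: low three-sided steel fence bolted to the bench, no floor: walls 30 mm high, 4 mm thick, enclosing 190 mm between the side walls by 120 mm from mouth to back wall. Origin: bench level, middle of the open mouth; x runs along the mouth (walls at x = +-95 mm), y points out of the mouth (inside is y = 0 to -120 mm). The mouth faces the robot's left (world +y), turned by up to 0.22 rad
- dish0_center (a point): one of the three alike small used culture dishes: a flat, closed, clear plastic disc 50 mm across and 16 mm high with an amber layer inside, 28 to 56 g, standing flat on the bench and sliding freely; the point is its centre, 8 mm above the bench
- dish1_center (a point): one of the three alike small used culture dishes: a flat, closed, clear plastic disc 50 mm across and 16 mm high with an amber layer inside, 28 to 56 g, standing flat on the bench and sliding freely; the point is its centre, 8 mm above the bench
- dish2_center (a point): one of the three alike small used culture dishes: a flat, closed, clear plastic disc 50 mm across and 16 mm high with an amber layer inside, 28 to 56 g, standing flat on the bench and sliding freely; the point is its centre, 8 mm above the bench
- dish0: the same dish, origin at the centre of its underside
- dish1: the same dish, origin at the centre of its underside
- dish2: the same dish, origin at the centre of its underside
- jar: small closed glass jar with a black lid, 44 mm across, 45 mm high, standing among the small dishes; a bystander, to be left alone; origin at the centre of its underside
- big_dish: one large flat culture dish, 90 mm across, 18 mm high, near the small dishes; a bystander, to be left alone; origin at the centre of its underside
- pen: white marker pen with a black cap lying on the bench, 120 mm long along its x axis and 12 mm thick, left of the far dishes; a bystander, to be left alone; origin on the bench about midway along it
- dropper: slim white dropper bottle, 32 mm across, 65 mm high, on the near left; a bystander, to be left alone; origin at the centre of its underside
- dish_stack: stack of four large dishes, 90 mm across, 59 mm high, on the left; a bystander, to be left alone; origin at the centre of its underside

How it is judged:
By the outcome, as a careful person would: the job done as asked, in the order asked, and still so for the second after the job is handed in, with the robot touching nothing.
It also fails if it takes over 72 s, if anything falls off the work surface, if the arm or the gripper's body presses on something with over 40 N, if the wrist force passes 120 N, or if a joint passes its speed limit or range.

### The arm

A 6-joint arm with a two-finger parallel gripper is mounted at the origin on the work surface. World frame = base frame: x ahead of the robot, y to its left, z up, the work surface at z = 0. Lengths are in m, angles in rad, forces in N, time in s.
With the tool pointing down it reaches from about 0.35 to 0.85 m from the base axis. Payload 8.1 kg.
Tool frame: the origin (TCP) lies between the finger pads; the fingertips stand 25 mm ahead of it and the grasp point (between the pads) lies 6 mm ahead of it (robot.tip_extent is the distance from the TCP to the fingertips, in m); z points along the fingers, y is the direction in which the jaws open and shut (so a half turn about z gives the same grasp; the last joint's range is limited). The gripper opens to 93 mm and grips with 3 to 60 N. Pads are 15 mm wide; open, the fingers measure 128 mm over their backs; the gripper's body (75 mm by 188 mm) begins 65 mm behind the grasp point.
Start: joints at [-1.282, 0.13, 1.488, -0, 1.523, -0.085], TCP at [0.219, -0.559, 0.244] pointing down, gripper open.
Joint ranges: [-2.96, 2.96], [-0.89, 2.26], [0.02, 2.5], [-1.34, 4.48], [0, 2.73], [-2.66, 2.66]. Speed limits (rad/s): [2.39, 2.39, 2.79, 3.14, 3.14, 3.14].

### API

Orientations are given as a rotation vector (axis times angle).
In Python, from plant import robot gives the robot as it stands.
- The arm moves only by the tool drive_tool, never from a script. Its argument "increments" is a list of rows, each a list of 7 numbers: the closure, from 0 (fully open) to 1 (shut), then the shift along the world's x, y, z in units of 25 mm (1.0 is 25 mm), then the turn, a rotation vector about the world's x, y, z in rad. In form: [[gripper, dx, dy, dz, rx, ry, rz], ...]. A call has 1 to 20 rows; each row is the pose to reach, as a shift and turn from the pose commanded when the call began; what a row does not reach only later rows make up. A row lasts 1/12 s, in which the tool goes at most 41.7 mm and 7.16 degrees, less where a joint would pass 70% of its speed; a pose out of reach is approached as far as the arm can. A call with a gripper value outside its range is refused whole. The fingers move at their own pace and stop on an object; "squeeze" is the grip in N (left out, the last holds). Time passes only in rows, so rows that repeat a pose let the fingers close. It gives the time, the measured TCP pose, the force and the opening at its end, in the units of the state.
- robot.read_state(): the state, without advancing time (a new reading comes with each control period).
- robot.read_camera(name): name is "scene" or "side" or "wrist"; returns a dict with "image" (400x640x3 uint8, red, green, blue), "fx", "fy", "cx", "cy" (pixels), "T" (4x4, takes a point from camera to world coordinates); the wrist camera has in their place "mount" (4x4, takes a point from camera to tool coordinates, whose origin is the TCP and whose axes are the flange's). Camera axes: x right, y down, z forward; pixel columns grow to the right and rows downward; lengths in m; the calibration is good to about 2 mm. The wrist camera is an equidistant fisheye: a pixel r from the principal point sees the ray r / f radians off the axis. A picture is of the moment at which its call begins: read the wrist's pose just before it. There is no depth.
- robot.close_job(): hands the job in, once; it reports no verdict.
The state is a dict: "t": time; "q": joint angles; "dq": joint speeds; "joint_torque": joint torques, N m; "tool_pos": TCP position; "orientation": TCP orientation; "force": force on the tool from outside, world axes, zero at the start; "wrist_torque": the same for the moment, N m; "opening": finger opening in m.
Only numpy, scipy, OpenCV 4.12 (cv2) and the standard library are available. Lean on these libraries where they do the work, as an engineer would, in place of code of your own. Each camera call takes 0.05 s, during which the arm holds its last target.

## Working session

There is one attempt and no reset: what is moved stays moved. The work goes in short steps, Python scripts to look and compute and a tool call to move; the robot and the scene stay as the last step left them, time stands still between calls to the robot, and variables do not carry over. Pictures are saved under pics/ and viewed, and the job is handed in when it is done.

Besides the shell and the picture viewer there is one more tool, called after ">>>" by a JSON object that holds its "fn" and its "kwargs". drive_tool: Moves the arm, as the interface text tells. Its arguments: {"type":"object","properties":{"increments":{"type":"array"},"squeeze":{"type":"number"}},"required":["increments"]}

```bash
mkdir -p pics; ls
python3 - <<'E'
from plant import robot
import cv2
s=robot.read_state();print(s['t'],s['tool_pos'],s['orientation'],s['opening'])
for n in ['scene','side','wrist']:
    c=robot.read_camera(n);cv2.imwrite(f'pics/{n}0.png',c['image'][:,:,::-1])
    print(n,c['fx'],c['fy'],c['cx'],c['cy'],c.get('T',c.get('mount')))
E
```

```text
pics
0.0 [ 0.21895223 -0.55805829  0.24259478] [-3.08507599e+00 -5.83412250e-01  3.28867612e-04] 0.0928093544005819
scene 467.7099303641014 467.7099303641014 317.0998809911046 194.9478019280248 [[ 6.85278015e-01  3.82862828e-01 -6.19524089e-01  1.11355669e+00]
 [ 7.28280900e-01 -3.61406933e-01  5.82230160e-01 -3.53272059e-01]
 [-9.86015433e-04 -8.50177089e-01 -5.26495911e-01  5.29467481e-01]
 [ 0.00000000e+00  0.00000000e+00  0.00000000e+00  1.00000000e+00]]
side 396.80240493071466 396.80240493071466 319.12042554715794 194.64955074189322 [[ 0.98624713 -0.11285522  0.12074894  0.47263827]
 [-0.16490332 -0.7210325   0.6729926  -0.37341135]
 [ 0.01111318 -0.68364891 -0.72972643  0.6562408 ]
 [ 0.          0.          0.          1.        ]]
wrist 309.70691628693146 309.70691628693146 322.74539119909167 200.34321337727096 [[-7.12528065e-04 -9.55025005e-01 -2.96524421e-01  8.19184818e-02]
 [ 9.99999673e-01 -5.67263762e-04 -5.75928129e-04  4.84148088e-04]
 [ 3.81818206e-04 -2.96524735e-01  9.55025097e-01 -1.41104369e-01]
 [ 0.00000000e+00  0.00000000e+00  0.00000000e+00  1.00000000e+00]]
```

View pics/scene0.png

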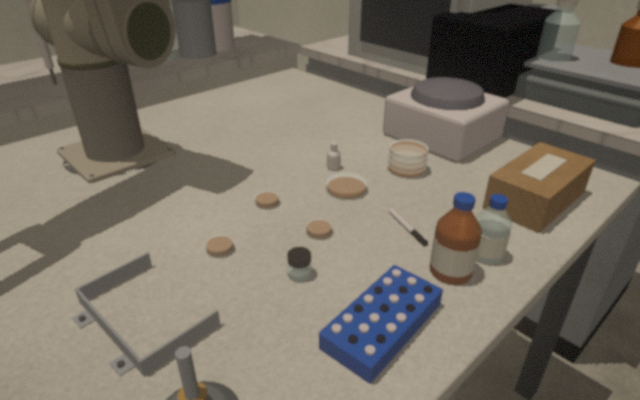

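View pics/side0.png

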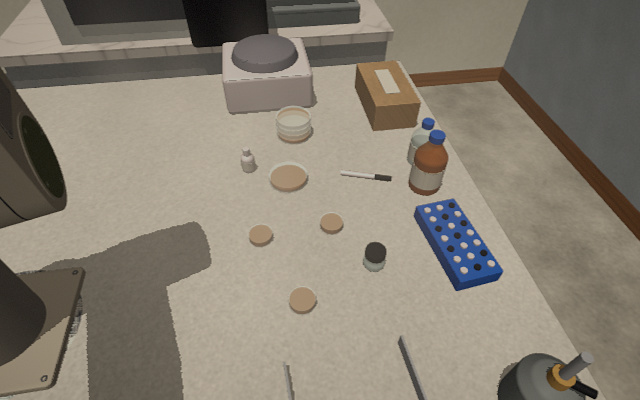

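View pics/wrist0.png

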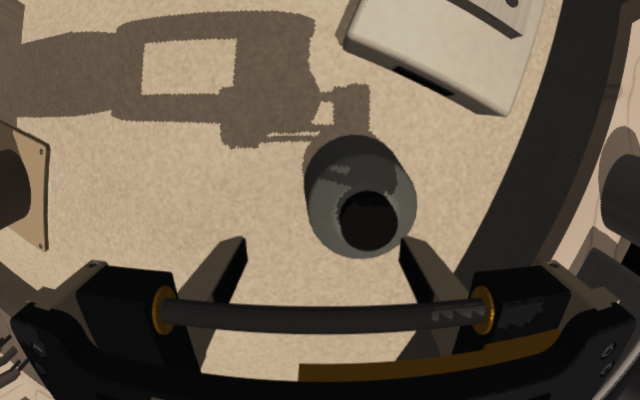

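```bash
cat > h.py <<'E'
import numpy as np,cv2
from plant import robot
def ray(c,u,v):
    d=np.array([(u-c['cx'])/c['fx'],(v-c['cy'])/c['fy'],1.]);T=c['T'];return T[:3,3],T[:3,:3]@d
def onplane(c,u,v,z):
    o,d=ray(c,u,v);return o+d*(z-o[2])/d[2]
def proj(c,p):
    T=c['T'];q=T[:3,:3].T@(np.array(p)-T[:3,3]);return c['fx']*q[0]/q[2]+c['cx'],c['fy']*q[1]/q[2]+c['cy']
def amber(img):
    h=cv2.cvtColor(img,cv2.COLOR_RGB2HSV);return h
def dishes(c,lo=(5,95,90),hi=(18,200,255),show=None,z=0.008,amin=60,amax=1500):
    h=cv2.cvtColor(c['image'],cv2.COLOR_RGB2HSV)
    m=cv2.inRange(h,np.array(lo),np.array(hi))
    m=cv2.morphologyEx(m,cv2.MORPH_OPEN,np.ones((3,3)))
    n,l,st,ce=cv2.connectedComponentsWithStats(m)
    for i in range(1,n):
        if amin<st[i,4]<amax: print(st[i].tolist(),ce[i].round(1),onplane(c,*ce[i],z).round(4))
    return m
E
python3 - <<'E'
from h import *
for n,pts in [('scene',[(219,246),(267,200),(318,229),(346,187),(299,300)]),('side',[(302,299),(260,235),(331,223),(288,177)])]:
    c=robot.read_camera(n);h=cv2.cvtColor(c['image'],cv2.COLOR_RGB2HSV)
    print([h[v,u].tolist() for u,v in pts], h[300,250].tolist())
    dishes(c)
    P=[(150,257),(78,292),(143,362),(218,316)] if n=='scene' else [(285,362),(402,337)]
    for p in P: print(p,onplane(c,*p,0.03).round(4))
    P=[(299,257),(299,274),(391,211),(426,243),(334,169),(407,170)] if n=='scene' else [(375,248),(375,265),(341,174),(391,179),(248,168),(294,136)]
    for p in P: print(p,onplane(c,*p,0.006).round(4),onplane(c,*p,0.045).round(4))
    k=cv2.resize(c['image'][130:380,60:460] if n=='scene' else c['image'][130:400,200:500],None,fx=2,fy=2,interpolation=cv2.INTER_CUBIC)
    cv2.imwrite(f'pics/{n}1.png',k[:,:,::-1])
E
```

```text
[[15, 93, 156], [14, 85, 159], [17, 93, 154], [14, 88, 156], [20, 39, 168]] [19, 43, 166]
[629, 16, 11, 14, 121] [634.9  22.5] [0.3938 2.5994 0.008 ]
[338, 192, 21, 5, 73] [348.4 193.9] [0.5426 0.2746 0.008 ]
[436, 209, 45, 42, 1301] [458.  228.9] [0.7721 0.3339 0.008 ]
(150, 257) [ 0.4776 -0.139   0.03  ]
(78, 292) [ 0.4804 -0.2573  0.03  ]
(143, 362) [ 0.6694 -0.2437  0.03  ]
(218, 316) [ 0.6681 -0.1295  0.03  ]
(299, 257) [0.6261 0.0612 0.006 ] [0.6624 0.0303 0.045 ]
(299, 274) [0.6595 0.0318 0.006 ] [0.6933 0.0031 0.045 ]
(391, 211) [0.6445 0.2917 0.006 ] [0.6794 0.2437 0.045 ]
(426, 243) [0.755 0.256 0.006] [0.7817 0.2106 0.045 ]
(334, 169) [0.4409 0.3332 0.006 ] [0.491 0.282 0.045]
(407, 170) [0.5608 0.4531 0.006 ] [0.602 0.393 0.045]
[[16, 80, 162], [16, 79, 165], [16, 82, 164], [16, 79, 165]] [19, 39, 188]
[410, 67, 92, 20, 1135] [455.3  76.6] [1.0839 0.6574 0.008 ]
[415, 142, 33, 31, 786] [431.  157.5] [0.8732 0.3054 0.008 ]
[412, 186, 22, 9, 101] [421.9 190.9] [0.8122 0.2    0.008 ]
[551, 365, 24, 26, 285] [560.4 380.4] [ 0.8876 -0.2273  0.008 ]
(285, 362) [ 0.4655 -0.138   0.03  ]
(402, 337) [ 0.6569 -0.1288  0.03  ]
(375, 248) [0.6665 0.0649 0.006 ] [0.6548 0.0386 0.045 ]
(375, 265) [0.6561 0.0262 0.006 ] [0.6451 0.0022 0.045 ]
(341, 174) [0.6423 0.2842 0.006 ] [0.6322 0.2448 0.045 ]
(391, 179) [0.7546 0.2497 0.006 ] [0.7377 0.2124 0.045 ]
(248, 168) [0.4267 0.3386 0.006 ] [0.4295 0.2959 0.045 ]
(294, 136) [0.5501 0.4428 0.006 ] [0.5455 0.3938 0.045 ]
```

View pics/scene1.png

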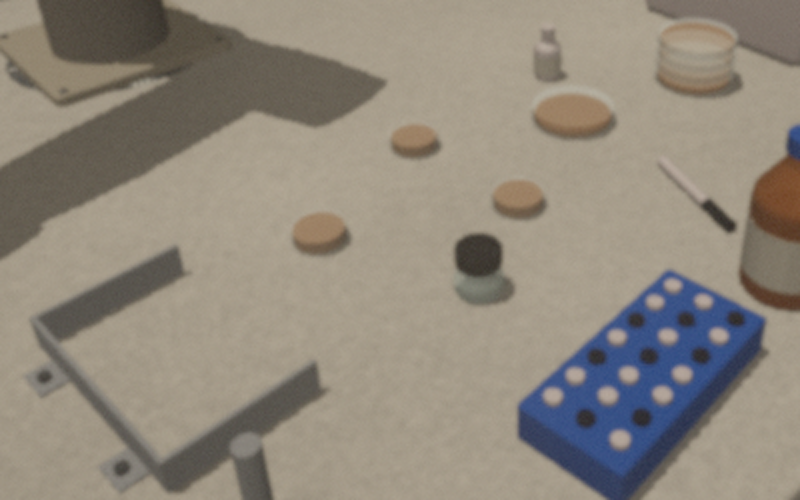

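View pics/side1.png

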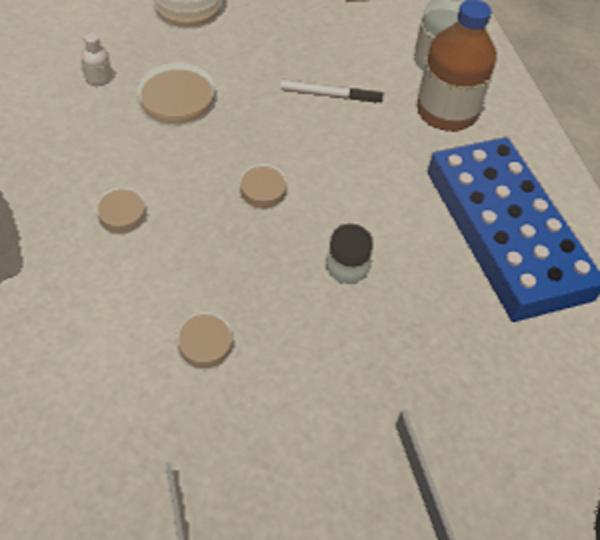

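Run:
```python
from h import *
for n in ['scene','side']:
    c=robot.read_camera(n)
    print(n)
    m=dishes(c,lo=(10,63,100),hi=(20,120,255),z=0.012)
    P=[(149.5,253.5),(77.5,290.5),(140,360),(218,311.5)] if n=='scene' else [(284.5,362),(401.5,336)]
    for p in P: print(p,onplane(c,*p,0.03).round(4))
    # jar: lid centre z=.045 
    print('jar', onplane(c,*((299,252) if n=='scene' else (375.5,245)),0.045).round(4))
```

```text
scene
[392, 142, 34, 9, 138] [408.9 144.8] [0.4884 0.5545 0.012 ]
[508, 149, 23, 16, 91] [519.1 156.7] [0.7121 0.6945 0.012 ]
[389, 165, 36, 13, 270] [405.7 171.4] [0.5693 0.4362 0.012 ]
[488, 166, 17, 16, 100] [496.1 172.9] [0.7146 0.58   0.012 ]
[327, 177, 39, 22, 661] [346.1 187.5] [0.5253 0.2854 0.012 ]
[256, 192, 22, 17, 297] [266.5 199.8] [0.4468 0.1298 0.012 ]
[307, 220, 24, 19, 379] [318.6 229. ] [0.595  0.1377 0.012 ]
[207, 236, 26, 21, 429] [219. 246.] [ 0.5105 -0.0273  0.012 ]
(149.5, 253.5) [ 0.4683 -0.1353  0.03  ]
(77.5, 290.5) [ 0.4765 -0.2567  0.03  ]
(140, 360) [ 0.6638 -0.2451  0.03  ]
(218, 311.5) [ 0.6607 -0.1247  0.03  ]
jar [0.6528 0.0388 0.045 ]
side
[285, 137, 21, 6, 73] [295.4 140.1] [0.5508 0.4182 0.012 ]
[271, 165, 35, 27, 753] [287.9 177.9] [0.5166 0.2844 0.012 ]
[321, 213, 22, 21, 367] [331.  223.1] [0.5904 0.1367 0.012 ]
[249, 225, 23, 21, 395] [260.1 235.1] [0.4425 0.1285 0.012 ]
[290, 287, 25, 27, 547] [301.9 300.2] [ 0.5064 -0.0285  0.012 ]
(284.5, 362) [ 0.4647 -0.1379  0.03  ]
(401.5, 336) [ 0.6567 -0.1271  0.03  ]
jar [0.6576 0.0452 0.045 ]
```

>>> {"fn": "drive_tool", "kwargs": {"increments": [[0.68, 0, 0, 1, 0, 0, 0], [0.68, 0, 0, 2, 0, 0, 0], [0.68, 0.5, 1, 2, 0, 0, 0.05], [0.68, 1.2, 2.4, 2, 0, 0, 0.1], [0.68, 1.9, 3.8, 2, 0, 0, 0.2], [0.68, 2.6, 5.2, 2, 0, 0, 0.3], [0.68, 3.3, 6.6, 2, 0, 0, 0.4], [0.68, 4, 8, 2, 0, 0, 0.5], [0.68, 4.7, 9.4, 2, 0, 0, 0.6], [0.68, 5.4, 10.8, 2, 0, 0, 0.7], [0.68, 6.1, 12.2, 2, 0, 0, 0.8], [0.68, 6.8, 13.6, 2, 0, 0, 0.9], [0.68, 7.5, 15, 2, 0, 0, 1.0], [0.68, 8.2, 16.4, 2, 0, 0, 1.1], [0.68, 8.9, 17.8, 2, 0, 0, 1.2], [0.68, 9.6, 19.2, 2, 0, 0, 1.2], [0.68, 10.3, 20.6, 2, 0, 0, 1.2], [0.68, 11, 22, 2, 0, 0, 1.2], [0.68, 11.6, 23.4, 2, 0, 0, 1.2], [0.68, 11.6, 23.4, 2, 0, 0, 1.2]]}}

```text
t: 2.02
tool_pos: [0.5104, 0.0322, 0.2933]
orientation: [-2.211, -2.229, -0.003]
force: [0.7, 0.0, 0.7]
opening: 0.0296
```

```bash
cat >> h.py <<'E'
from scipy.spatial.transform import Rotation as R
def wrist():
    s=robot.read_state();c=robot.read_camera('wrist')
    B=np.eye(4);B[:3,:3]=R.from_rotvec(s['orientation']).as_matrix();B[:3,3]=s['tool_pos']
    c['W']=B@c['mount'];return c
def wplane(c,u,v,z):
    x=(u-c['cx'])/c['fx'];y=(v-c['cy'])/c['fy'];r=np.hypot(x,y)
    d=np.array([np.sin(r)*x/r,np.sin(r)*y/r,np.cos(r)]) if r>0 else np.array([0,0,1.])
    d=c['W'][:3,:3]@d;o=c['W'][:3,3];return o+d*(z-o[2])/d[2]
E
python3 - <<'E'
from h import *
s=robot.read_state();print(s['tool_pos'],s['q'],robot.tip_extent)
c=wrist();cv2.imwrite('pics/w1.png',c['image'][:,:,::-1])
h=cv2.cvtColor(c['image'],cv2.COLOR_RGB2HSV)
m=cv2.inRange(h,np.array((8,85,80)),np.array((20,180,255)));cv2.imwrite('pics/m1.png',m)
E
```

```text
[0.51040782 0.0321688  0.29333921] [-0.03908522 -0.12723202  1.65622952  0.00252321  1.61229698 -0.04704932] 0.025
```

View pics/w1.png

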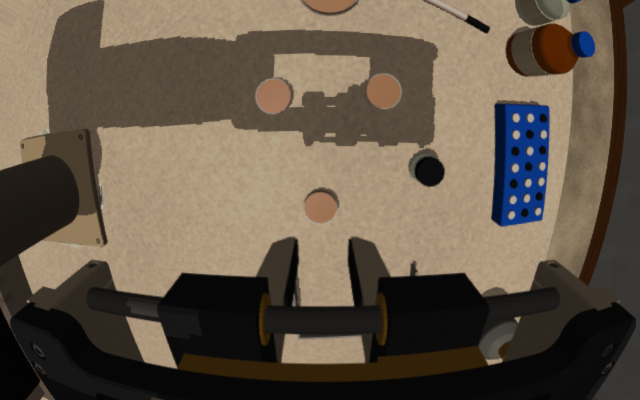

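Run:
```python
from h import *
c=wrist()
for n,u,v,z in [('A',320.5,206,.015),('B',274,96,.015),('C',384,91,.015),('jar top',429.5,171,.045),('big',330,0,.01)]:
    print(n,wplane(c,u,v,z).round(4))
```

```text
A [ 0.5057 -0.0265  0.015 ]
B [0.4424 0.1279 0.015 ]
C [0.5901 0.1365 0.015 ]
jar top [0.6509 0.0333 0.045 ]
big [0.5166 0.2653 0.01  ]
```

>>> {"fn": "drive_tool", "kwargs": {"increments": [[0.68, -0.12, 0, -1.2, 0, 0, 0], [0.68, -0.12, 0, -2.4, 0, 0, 0], [0.68, -0.12, 0, -3.6, 0, 0, 0], [0.68, -0.12, 0, -4.8, 0, 0, 0], [0.68, -0.12, 0, -6, 0, 0, 0], [0.68, -0.12, 0, -7.2, 0, 0, 0], [0.68, -0.12, 0, -8.4, 0, 0, 0], [0.68, -0.12, 0, -9.2, 0, 0, 0], [0.68, -0.12, 0, -9.8, 0, 0, 0], [0.68, -0.12, 0, -10.2, 0, 0, 0], [0.68, -0.12, 0, -10.4, 0, 0, 0], [0.68, -0.12, 0, -10.5, 0, 0, 0], [0.68, -0.12, 0, -10.5, 0, 0, 0]]}}

```text
t: 3.2
tool_pos: [0.5065, 0.0259, 0.0316]
orientation: [2.218, 2.224, 0.001]
force: [0.2, -0.0, 1.0]
opening: 0.0299
```

Run:
```python
from h import *
c=wrist();cv2.imwrite('pics/w2.png',c['image'][:,:,::-1])
c=robot.read_camera('scene');cv2.imwrite('pics/s2.png',cv2.resize(c['image'][130:380,60:460],None,fx=2,fy=2)[:,:,::-1])
```

```text
(no output)
```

View pics/w2.png

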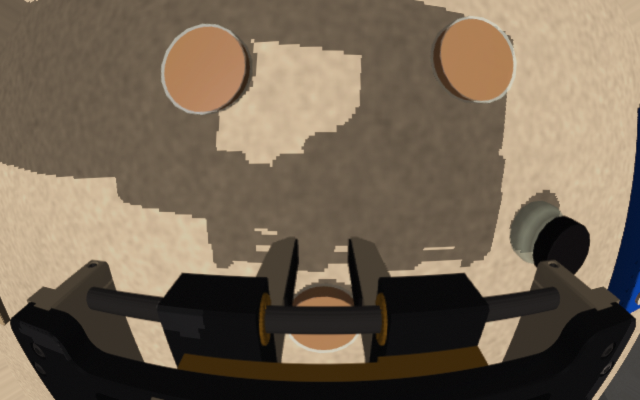

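View pics/s2.png

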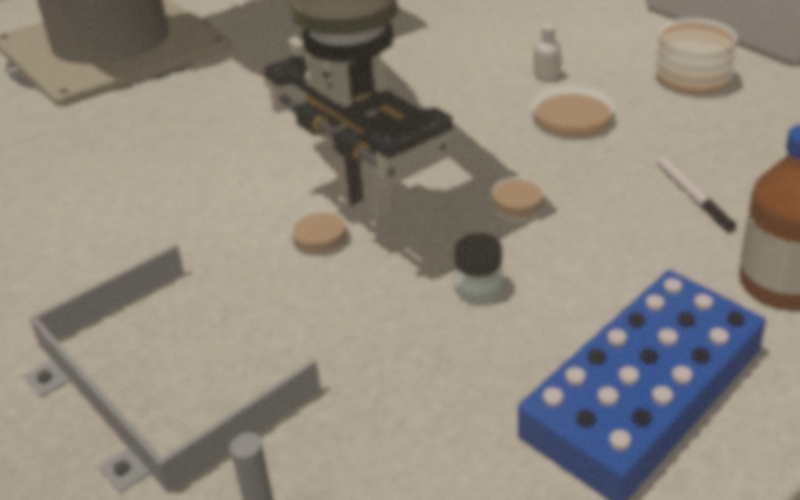

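>>> {"fn": "drive_tool", "kwargs": {"increments": [[0.68, 0, -0.2, 0, 0, 0, 0], [0.68, 0, -0.4, 0, 0, 0, 0], [0.68, 0, -0.6, 0, 0, 0, 0], [0.68, 0, -0.75, 0, 0, 0, 0], [0.68, 0, -0.9, 0, 0, 0, 0], [0.68, 0, -1.05, 0, 0, 0, 0], [0.68, 0, -1.2, 0, 0, 0, 0], [0.68, 0.02, -1.4, 0, 0, 0, 0], [0.68, 0.04, -1.6, 0, 0, 0, 0], [0.68, 0.06, -1.8, 0, 0, 0, 0], [0.68, 0.08, -2.05, 0, 0, 0, 0], [0.68, 0.1, -2.3, 0, 0, 0, 0], [0.68, 0.12, -2.55, 0, 0, 0, 0], [0.68, 0.14, -2.8, 0, 0, 0, 0], [0.68, 0.16, -3.05, 0, 0, 0, 0], [0.68, 0.18, -3.3, 0, 0, 0, 0], [0.68, 0.2, -3.55, 0, 0, 0, 0], [0.68, 0.22, -3.8, 0, 0, 0, 0], [0.68, 0.24, -4.05, 0, 0, 0, 0], [0.68, 0.26, -4.3, 0, 0, 0, 0]]}}

```text
t: 4.97
tool_pos: [0.5127, -0.0817, 0.0311]
orientation: [2.218, 2.225, -0.0]
force: [-0.2, -0.0, 0.5]
opening: 0.03
```

Run:
```python
from h import *
c=robot.read_camera('scene');cv2.imwrite('pics/s3.png',cv2.resize(c['image'][130:380,60:460],None,fx=2,fy=2)[:,:,::-1])
```

```text
(no output)
```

View pics/s3.png

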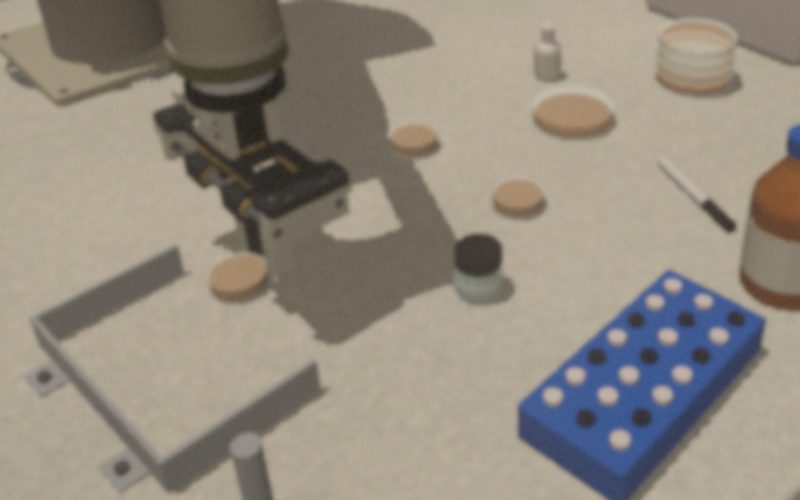

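>>> {"fn": "drive_tool", "kwargs": {"increments": [[0.68, 0.02, -0.2, 0, 0, 0, 0], [0.68, 0.04, -0.4, 0, 0, 0, 0], [0.68, 0.06, -0.65, 0, 0, 0, 0], [0.68, 0.08, -0.9, 0, 0, 0, 0], [0.68, 0.1, -1.15, 0, 0, 0, 0], [0.68, 0.12, -1.4, 0, 0, 0, 0], [0.68, 0.14, -1.65, 0, 0, 0, 0], [0.68, 0.16, -1.9, 0, 0, 0, 0], [0.68, 0.18, -2.15, 0, 0, 0, 0], [0.68, 0.2, -2.4, 0, 0, 0, 0], [0.68, 0.22, -2.65, 0, 0, 0, 0], [0.68, 0.24, -2.9, 0, 0, 0, 0], [0.68, 0.26, -3.15, 0, 0, 0, 0], [0.68, 0.28, -3.4, 0, 0, 0, 0], [0.68, 0.3, -3.6, 0, 0, 0, 0], [0.68, 0.32, -3.8, 0, 0, 0, 0], [0.68, 0.34, -3.95, 0, 0, 0, 0], [0.68, 0.36, -4.1, 0, 0, 0, 0], [0.68, 0.36, -4.2, 0, 0, 0, 0], [0.68, 0.36, -4.25, 0, 0, 0, 0]]}}

```text
t: 6.68
tool_pos: [0.5216, -0.1876, 0.0311]
orientation: [2.218, 2.225, 0.0]
force: [-1.0, 0.0, -0.4]
opening: 0.0293
```

Run:
```python
from h import *
c=robot.read_camera('scene');cv2.imwrite('pics/s4.png',cv2.resize(c['image'][130:380,60:460],None,fx=2,fy=2)[:,:,::-1])
```

```text
(no output)
```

View pics/s4.png

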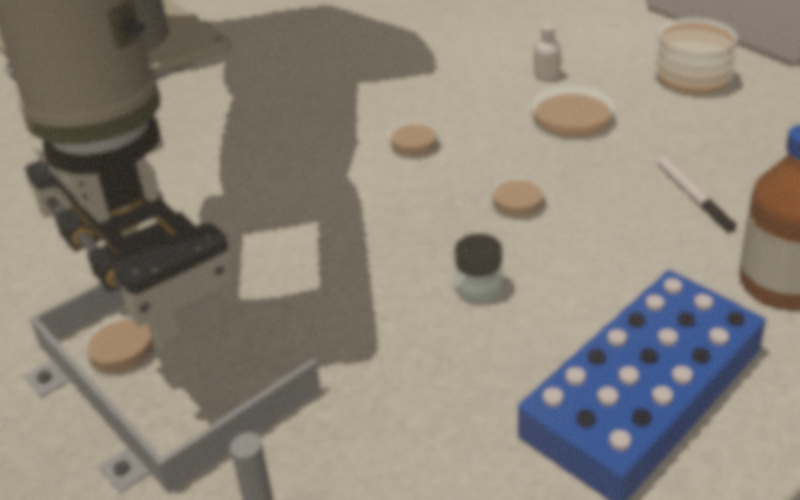

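>>> {"fn": "drive_tool", "kwargs": {"increments": [[0.68, 0, 0.3, 0, 0, 0, 0], [0.68, 0, 0.8, 0.2, 0, 0, 0], [0.68, 0, 1, 1.2, 0, 0, 0], [0.68, 0, 1.2, 2.5, 0, 0, 0], [0.68, 0.2, 2, 4, 0, 0, 0], [0.68, 0.4, 3.5, 4, 0, 0, 0], [0.68, 0.7, 5, 4, 0, 0, 0], [0.68, 1.1, 6.5, 4, 0, 0, 0], [0.68, 1.5, 8, 4, 0, 0, 0], [0.68, 1.9, 9.5, 4, 0, 0, 0], [0.68, 2.3, 11, 4, 0, 0, 0], [0.68, 2.7, 12.5, 4, 0, 0, 0], [0.68, 2.8, 14, 4, 0, 0, 0], [0.68, 2.8, 15.1, 4, 0, 0, 0], [0.68, 2.8, 15.1, 4, 0, 0, 0], [0.68, 2.8, 15.1, 3, 0, 0, 0], [0.68, 2.8, 15.1, 2, 0, 0, 0], [0.68, 2.8, 15.1, 1, 0, 0, 0], [0.68, 2.8, 15.1, 0.4, 0, 0, 0], [0.68, 2.8, 15.1, 0, 0, 0, 0]]}}

```text
t: 8.4
tool_pos: [0.5893, 0.1904, 0.0287]
orientation: [-2.216, -2.224, 0.005]
force: [0.1, -0.3, 0.5]
opening: 0.0298
```

Run:
```python
from h import *
s=robot.read_state();print(s['tool_pos'])
c=robot.read_camera('scene');cv2.imwrite('pics/s5.png',cv2.resize(c['image'][130:380,60:460],None,fx=2,fy=2)[:,:,::-1])
c=robot.read_camera('side');dishes(c,lo=(10,63,100),hi=(20,120,255),z=0.012)
c=wrist();cv2.imwrite('pics/w5.png',c['image'][:,:,::-1])
```

```text
[0.58926426 0.19037601 0.02873587]
[285, 138, 20, 5, 68] [294.7 140.3] [0.549  0.4175 0.012 ]
[271, 168, 13, 23, 200] [276.6 179.4] [0.4904 0.2833 0.012 ]
[321, 213, 22, 21, 370] [331.1 223.1] [0.5906 0.1366 0.012 ]
[249, 225, 23, 21, 396] [260.1 235. ] [0.4425 0.1286 0.012 ]
```

View pics/s5.png

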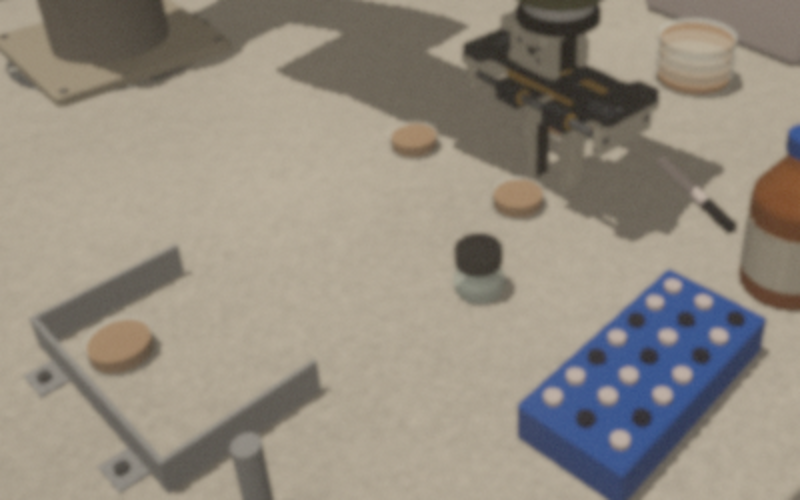

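View pics/w5.png

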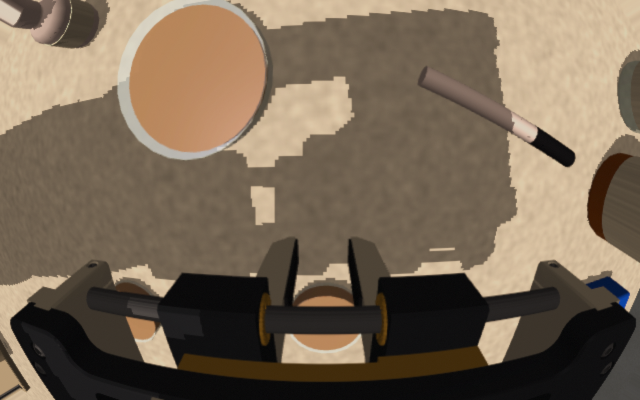

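>>> {"fn": "drive_tool", "kwargs": {"increments": [[0.68, 0, -0.2, 0.1, 0, 0, 0], [0.68, 0, -0.4, 0.1, 0, 0, 0], [0.68, 0, -0.6, 0.1, 0, 0, 0], [0.68, 0, -0.75, 0.1, 0, 0, 0], [0.68, 0, -0.9, 0.1, 0, 0, 0], [0.68, 0, -1.05, 0.1, 0, 0, 0], [0.68, 0, -1.2, 0.1, 0, 0, 0], [0.68, -0.03, -1.4, 0.1, 0, 0, 0], [0.68, -0.08, -1.6, 0.1, 0, 0, 0], [0.68, -0.13, -1.8, 0.1, 0, 0, 0], [0.68, -0.2, -2.05, 0.1, 0, 0, 0], [0.68, -0.27, -2.3, 0.1, 0, 0, 0], [0.68, -0.35, -2.55, 0.1, 0, 0, 0], [0.68, -0.43, -2.8, 0.1, 0, 0, 0], [0.68, -0.51, -3.05, 0.1, 0, 0, 0], [0.68, -0.59, -3.3, 0.1, 0, 0, 0], [0.68, -0.67, -3.55, 0.1, 0, 0, 0], [0.68, -0.73, -3.8, 0.1, 0, 0, 0], [0.68, -0.78, -4.05, 0.1, 0, 0, 0], [0.68, -0.8, -4.3, 0.1, 0, 0, 0]]}}

```text
t: 10.22
tool_pos: [0.5714, 0.0821, 0.0336]
orientation: [-2.218, -2.225, 0.0]
force: [0.5, 1.1, -0.5]
opening: 0.0296
```

Run:
```python
from h import *
c=robot.read_camera('scene');cv2.imwrite('pics/s6.png',cv2.resize(c['image'][130:380,60:460],None,fx=2,fy=2)[:,:,::-1])
c=robot.read_camera('side');dishes(c,lo=(10,63,100),hi=(20,120,255),z=0.012)
```

```text
[285, 138, 20, 5, 67] [294.6 140.4] [0.5487 0.4174 0.012 ]
[271, 165, 34, 27, 736] [287.5 177.9] [0.5157 0.2844 0.012 ]
[249, 225, 23, 21, 397] [260.1 235. ] [0.4426 0.1286 0.012 ]
[318, 248, 23, 23, 442] [329.2 259. ] [0.5703 0.0497 0.012 ]
```

View pics/s6.png

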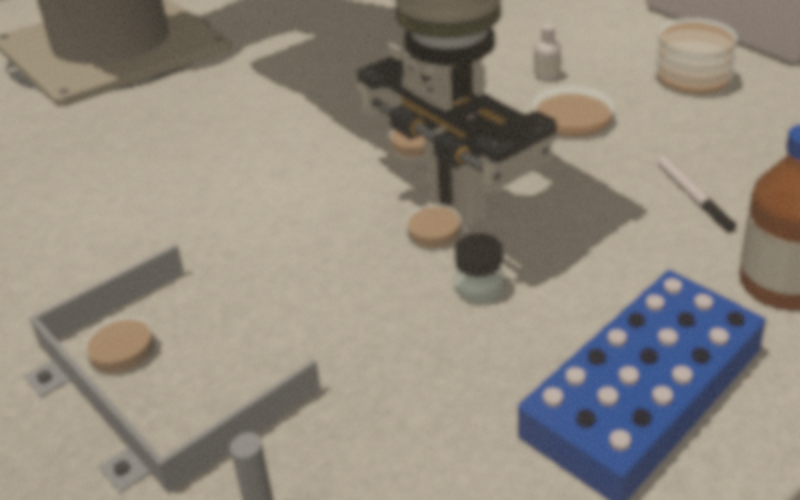

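>>> {"fn": "drive_tool", "kwargs": {"increments": [[0.68, 0, -0.2, -0.05, 0, 0, 0], [0.68, 0, -0.4, -0.1, 0, 0, 0], [0.68, 0, -0.65, -0.1, 0, 0, 0], [0.68, 0, -0.9, -0.1, 0, 0, 0], [0.68, 0, -1.15, -0.1, 0, 0, 0], [0.68, 0, -1.4, -0.1, 0, 0, 0], [0.68, 0, -1.65, -0.1, 0, 0, 0], [0.68, 0, -1.9, -0.1, 0, 0, 0], [0.68, 0, -2.15, -0.1, 0, 0, 0], [0.68, 0, -2.4, -0.1, 0, 0, 0], [0.68, 0, -2.65, -0.1, 0, 0, 0], [0.68, 0, -2.9, -0.1, 0, 0, 0], [0.68, 0.01, -3.15, -0.1, 0, 0, 0], [0.68, 0.04, -3.4, -0.1, 0, 0, 0], [0.68, 0.08, -3.65, -0.1, 0, 0, 0], [0.68, 0.13, -3.9, -0.1, 0, 0, 0], [0.68, 0.19, -4.15, -0.1, 0, 0, 0], [0.68, 0.25, -4.4, -0.1, 0, 0, 0], [0.68, 0.31, -4.65, -0.1, 0, 0, 0], [0.68, 0.37, -4.9, -0.1, 0, 0, 0]]}}

```text
t: 11.98
tool_pos: [0.581, -0.0404, 0.0311]
orientation: [-2.218, -2.225, -0.0]
force: [-0.7, 0.5, 0.0]
opening: 0.0296
```

Run:
```python
from h import *
c=robot.read_camera('scene');cv2.imwrite('pics/s7.png',cv2.resize(c['image'][130:380,60:460],None,fx=2,fy=2)[:,:,::-1])
c=robot.read_camera('side');dishes(c,lo=(10,63,100),hi=(20,120,255),z=0.012)
```

```text
[371, 60, 49, 68, 1035] [402.8  91.5] [0.8922 0.5941 0.012 ]
[272, 182, 22, 10, 119] [282. 187.] [0.5001 0.257  0.012 ]
[249, 225, 23, 21, 389] [260.  235.1] [0.4424 0.1285 0.012 ]
[335, 303, 26, 28, 591] [347.6 316.8] [ 0.5802 -0.0722  0.012 ]
```

View pics/s7.png

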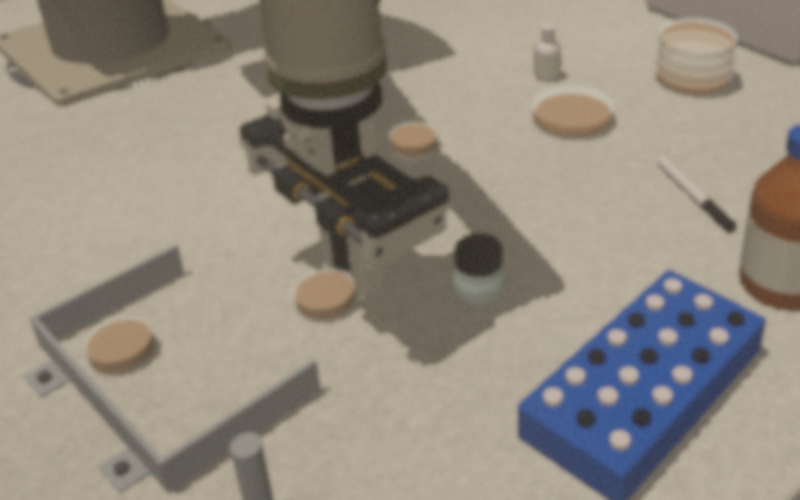

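>>> {"fn": "drive_tool", "kwargs": {"increments": [[0.68, 0.05, -0.2, 0, 0, 0, 0], [0.68, 0.1, -0.45, 0, 0, 0, 0], [0.68, 0.16, -0.75, 0, 0, 0, 0], [0.68, 0.22, -1.05, 0, 0, 0, 0], [0.68, 0.28, -1.35, 0, 0, 0, 0], [0.68, 0.34, -1.65, 0, 0, 0, 0], [0.68, 0.4, -1.95, 0, 0, 0, 0], [0.68, 0.46, -2.25, 0, 0, 0, 0], [0.68, 0.52, -2.55, 0, 0, 0, 0], [0.68, 0.58, -2.85, 0, 0, 0, 0], [0.68, 0.64, -3.15, 0, 0, 0, 0], [0.68, 0.7, -3.45, 0, 0, 0, 0], [0.68, 0.76, -3.75, 0, 0, 0, 0], [0.68, 0.82, -4.05, 0, 0, 0, 0], [0.68, 0.88, -4.35, 0, 0, 0, 0], [0.68, 0.94, -4.65, 0, 0, 0, 0], [0.68, 1.0, -4.95, 0, 0, 0, 0], [0.68, 1.05, -5.2, 0, 0, 0, 0], [0.68, 1.08, -5.4, 0, 0, 0, 0], [0.68, 1.1, -5.5, 0, 0, 0, 0]]}}

```text
t: 13.75
tool_pos: [0.6085, -0.1782, 0.0311]
orientation: [2.219, 2.224, -0.0]
force: [0.3, 0.8, -0.8]
opening: 0.0295
```

Run:
```python
from h import *
c=robot.read_camera('scene');cv2.imwrite('pics/s8.png',cv2.resize(c['image'][130:380,60:460],None,fx=2,fy=2)[:,:,::-1])
```

```text
(no output)
```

View pics/s8.png

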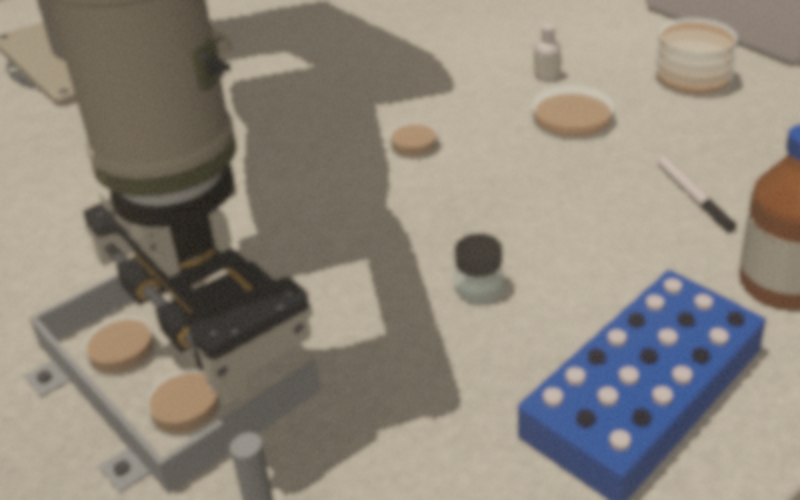

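>>> {"fn": "drive_tool", "kwargs": {"increments": [[0.68, 0, 0.3, 0, 0, 0, 0], [0.68, 0, 0.8, 0.2, 0, 0, 0], [0.68, 0, 1, 1.2, 0, 0, 0], [0.68, 0, 1.2, 2.5, 0, 0, 0], [0.68, -0.4, 2, 4, 0, 0, 0], [0.68, -1, 3.2, 4, 0, 0, 0.05], [0.68, -1.6, 4.4, 4, 0, 0, 0.1], [0.68, -2.3, 5.7, 4, 0, 0, 0.15], [0.68, -3, 7, 4, 0, 0, 0.2], [0.68, -3.8, 8.4, 4, 0, 0, 0.2], [0.68, -4.6, 9.8, 4, 0, 0, 0.2], [0.68, -5.4, 11.2, 4, 0, 0, 0.2], [0.68, -6.2, 12.6, 4, 0, 0, 0.2], [0.68, -6.8, 13.8, 4, 0, 0, 0.2], [0.68, -7, 14.4, 4, 0, 0, 0.2], [0.68, -7, 14.4, 4, 0, 0, 0.2], [0.68, -7, 14.4, 2.8, 0, 0, 0.2], [0.68, -7, 14.4, 1.6, 0, 0, 0.2], [0.68, -7, 14.4, 0.6, 0, 0, 0.2], [0.68, -7, 14.4, 0.1, 0, 0, 0.2]]}}

```text
t: 15.47
tool_pos: [0.4311, 0.1821, 0.0306]
orientation: [-1.983, -2.434, 0.005]
force: [-0.7, -0.2, -0.2]
opening: 0.0299
```

Run:
```python
from h import *
s=robot.read_state();print(s['tool_pos'])
c=robot.read_camera('scene');cv2.imwrite('pics/s9.png',cv2.resize(c['image'][130:380,60:460],None,fx=2,fy=2)[:,:,::-1])
c=wrist();cv2.imwrite('pics/w9.png',c['image'][:,:,::-1])
```

```text
[0.43107342 0.18209289 0.0305989 ]
```

View pics/s9.png

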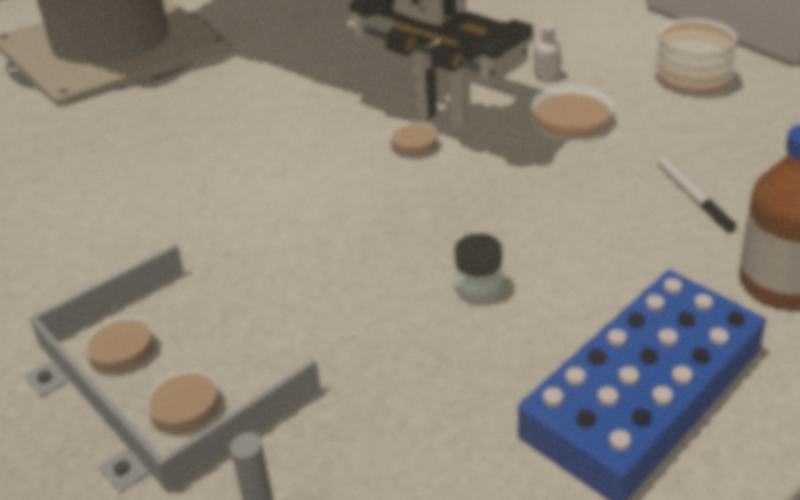

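View pics/w9.png

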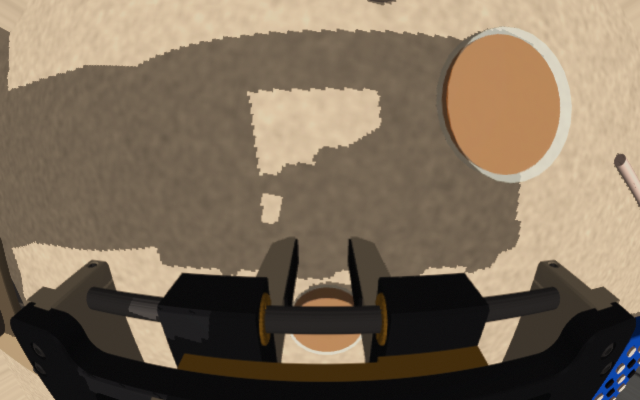

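>>> {"fn": "drive_tool", "kwargs": {"increments": [[0.68, 0.04, -0.2, 0, 0, 0, 0], [0.68, 0.08, -0.4, 0, 0, 0, 0], [0.68, 0.12, -0.6, 0, 0, 0, 0], [0.68, 0.15, -0.75, 0, 0, 0, 0], [0.68, 0.18, -0.9, 0, 0, 0, 0], [0.68, 0.21, -1.05, 0, 0, 0, 0], [0.68, 0.25, -1.2, 0, 0, 0, 0], [0.68, 0.32, -1.4, 0, 0, 0, 0], [0.68, 0.4, -1.6, 0, 0, 0, 0], [0.68, 0.48, -1.8, 0, 0, 0, 0], [0.68, 0.58, -2.05, 0, 0, 0, 0], [0.68, 0.68, -2.3, 0, 0, 0, 0], [0.68, 0.78, -2.55, 0, 0, 0, 0], [0.68, 0.88, -2.8, 0, 0, 0, 0], [0.68, 0.98, -3.05, 0, 0, 0, 0], [0.68, 1.08, -3.3, 0, 0, 0, 0], [0.68, 1.18, -3.55, 0, 0, 0, 0], [0.68, 1.28, -3.8, 0, 0, 0, 0], [0.68, 1.38, -4.05, 0, 0, 0, 0], [0.68, 1.48, -4.3, 0, 0, 0, 0]]}}

```text
t: 17.23
tool_pos: [0.4706, 0.0745, 0.0336]
orientation: [1.985, 2.435, -0.0]
force: [0.1, 0.9, -0.5]
opening: 0.0295
```

Run:
```python
from h import *
c=robot.read_camera('scene');cv2.imwrite('pics/s10.png',cv2.resize(c['image'][130:380,60:460],None,fx=2,fy=2)[:,:,::-1])
c=robot.read_camera('side');dishes(c,lo=(10,63,100),hi=(20,120,255),z=0.012)
```

```text
[293, 166, 13, 24, 214] [298.9 177.1] [0.542  0.2831 0.012 ]
[269, 257, 25, 24, 469] [281.  268.6] [0.4763 0.0428 0.012 ]
[369, 381, 31, 19, 484] [383.9 391.2] [ 0.6091 -0.1989  0.012 ]
```

View pics/s10.png

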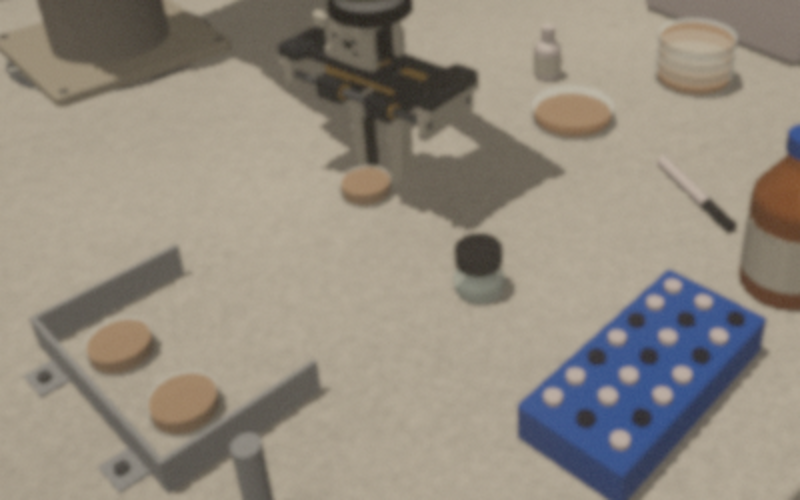

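>>> {"fn": "drive_tool", "kwargs": {"increments": [[0.68, 0.08, -0.2, -0.05, 0, 0, 0], [0.68, 0.17, -0.45, -0.1, 0, 0, 0], [0.68, 0.27, -0.7, -0.1, 0, 0, 0], [0.68, 0.37, -0.95, -0.1, 0, 0, 0], [0.68, 0.47, -1.2, -0.1, 0, 0, 0], [0.68, 0.57, -1.45, -0.1, 0, 0, 0], [0.68, 0.67, -1.7, -0.1, 0, 0, 0], [0.68, 0.77, -1.95, -0.1, 0, 0, 0], [0.68, 0.87, -2.2, -0.1, 0, 0, 0], [0.68, 0.97, -2.45, -0.1, 0, 0, 0], [0.68, 1.07, -2.7, -0.1, 0, 0, 0], [0.68, 1.17, -2.95, -0.1, 0, 0, 0], [0.68, 1.27, -3.2, -0.1, 0, 0, 0], [0.68, 1.37, -3.45, -0.1, 0, 0, 0], [0.68, 1.47, -3.7, -0.1, 0, 0, 0], [0.68, 1.57, -3.95, -0.1, 0, 0, 0], [0.68, 1.67, -4.2, -0.1, 0, 0, 0], [0.68, 1.77, -4.45, -0.1, 0, 0, 0], [0.68, 1.87, -4.7, -0.1, 0, 0, 0], [0.68, 1.97, -4.95, -0.1, 0, 0, 0]]}}

```text
t: 19.0
tool_pos: [0.5198, -0.0492, 0.0311]
orientation: [-1.985, -2.435, 0.0]
force: [-0.6, -0.1, -0.7]
opening: 0.0296
```

Run:
```python
from h import *
c=robot.read_camera('scene');cv2.imwrite('pics/s11.png',cv2.resize(c['image'][130:380,60:460],None,fx=2,fy=2)[:,:,::-1])
c=robot.read_camera('side');dishes(c,lo=(10,63,100),hi=(20,120,255),z=0.012)
```

```text
[304, 312, 27, 29, 621] [317.  326.1] [ 0.5252 -0.0804  0.012 ]
[369, 381, 31, 19, 477] [383.9 391.3] [ 0.609 -0.199  0.012]
```

View pics/s11.png

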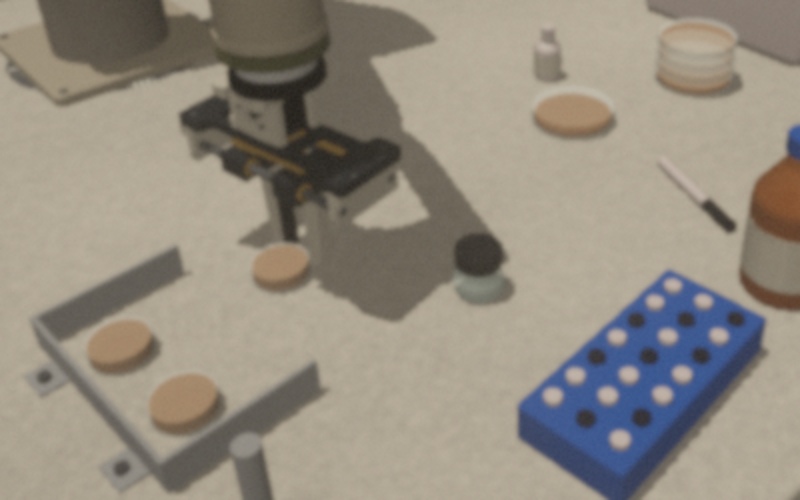

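>>> {"fn": "drive_tool", "kwargs": {"increments": [[0.68, 0.08, -0.2, 0, 0, 0, 0], [0.68, 0.18, -0.42, 0, 0, 0, 0], [0.68, 0.28, -0.65, 0, 0, 0, 0], [0.68, 0.38, -0.88, 0, 0, 0, 0], [0.68, 0.48, -1.1, 0, 0, 0, 0], [0.68, 0.58, -1.32, 0, 0, 0, 0], [0.68, 0.68, -1.55, 0, 0, 0, 0], [0.68, 0.78, -1.78, 0, 0, 0, 0], [0.68, 0.88, -2, 0, 0, 0, 0], [0.68, 0.97, -2.22, 0, 0, 0, 0], [0.68, 1.06, -2.45, 0, 0, 0, 0], [0.68, 1.15, -2.68, 0, 0, 0, 0], [0.68, 1.24, -2.9, 0, 0, 0, 0], [0.68, 1.31, -3.1, 0, 0, 0, 0], [0.68, 1.38, -3.28, 0, 0, 0, 0], [0.68, 1.44, -3.44, 0, 0, 0, 0], [0.68, 1.48, -3.56, 0, 0, 0, 0], [0.68, 1.5, -3.65, 0, 0, 0, 0], [0.68, 1.5, -3.7, 0, 0, 0, 0], [0.68, 1.5, -3.7, 0, 0, 0, 0]]}}

```text
t: 20.77
tool_pos: [0.5571, -0.1412, 0.0311]
orientation: [1.985, 2.435, -0.0]
force: [0.3, 0.2, -0.5]
opening: 0.0295
```

Run:
```python
from h import *
c=robot.read_camera('scene');cv2.imwrite('pics/s12.png',cv2.resize(c['image'][130:380,60:460],None,fx=2,fy=2)[:,:,::-1])
dishes(c,lo=(10,63,100),hi=(20,120,255),z=0.012)
c=robot.read_camera('side');dishes(c,lo=(10,63,100),hi=(20,120,255),z=0.012)
```

```text
[396, 142, 28, 7, 99] [409.7 144.2] [0.4877 0.5588 0.012 ]
[389, 165, 35, 12, 209] [405.6 172. ] [0.5707 0.4341 0.012 ]
[327, 177, 39, 22, 645] [346.  187.5] [0.5252 0.2853 0.012 ]
[145, 289, 32, 26, 653] [160.3 301.6] [ 0.5659 -0.1695  0.012 ]
[104, 290, 33, 27, 665] [119.5 302.8] [ 0.5254 -0.2163  0.012 ]
[135, 316, 34, 31, 800] [151.3 331.2] [ 0.6113 -0.207   0.012 ]
[335, 361, 30, 33, 764] [349.7 377.6] [ 0.5619 -0.171   0.012 ]
[369, 381, 31, 19, 475] [383.8 391.3] [ 0.6089 -0.1991  0.012 ]
```

View pics/s12.png

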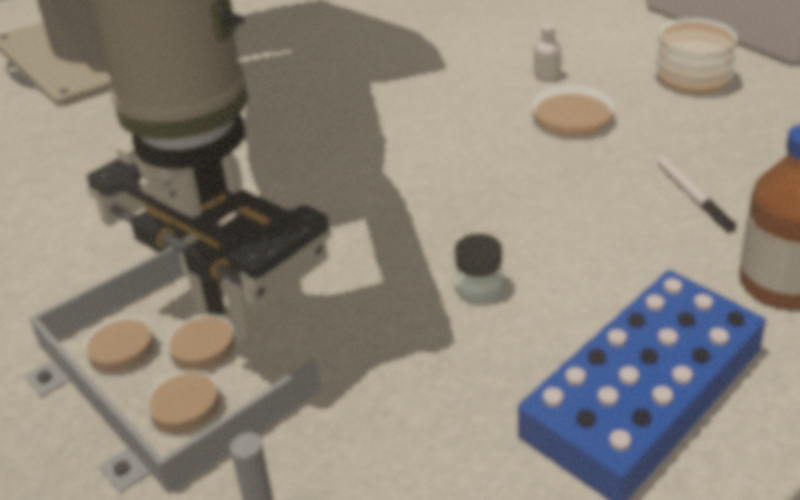

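>>> {"fn": "drive_tool", "kwargs": {"increments": [[0.68, -0.05, 0.3, 0, 0, 0, 0], [0.68, -0.15, 0.8, 0.1, 0, 0, 0], [0.68, -0.25, 1.2, 1, 0, 0, 0], [0.68, -0.3, 1.5, 2.2, 0, 0, 0], [0.68, -0.3, 2.5, 3.5, 0, 0, 0], [0.68, -0.3, 3.5, 5, 0, 0, 0], [0.68, -0.3, 4.5, 6, 0, 0, 0], [0.68, -0.3, 5, 7, 0, 0, 0], [0.68, -0.3, 5, 8, 0, 0, 0], [0.68, -0.3, 5, 8, 0, 0, 0], [0.68, -0.3, 5, 8, 0, 0, 0], [0.68, -0.3, 5, 8, 0, 0, 0]]}}

```text
t: 21.87
tool_pos: [0.549, -0.0153, 0.2304]
orientation: [-1.984, -2.435, 0.001]
force: [-0.2, -0.0, -0.9]
opening: 0.0299
```

Run:
```python
from h import *
c=robot.read_camera('scene');cv2.imwrite('pics/s13.png',cv2.resize(c['image'][130:380,60:460],None,fx=2,fy=2)[:,:,::-1])
dishes(c,lo=(10,63,100),hi=(20,120,255),z=0.012)
for p in [(149.5,253.5),(218,311.5)]: print(onplane(c,*p,.03).round(4))
c=robot.read_camera('side');cv2.imwrite('pics/side13.png',c['image'][:,:,::-1])
```

```text
[394, 142, 30, 7, 112] [408.8 144.3] [0.4865 0.5565 0.012 ]
[483, 146, 74, 63, 1102] [510.6 175.7] [0.7435 0.5917 0.012 ]
[389, 166, 35, 11, 232] [406.1 171.8] [0.5711 0.4355 0.012 ]
[327, 177, 39, 22, 656] [346.  187.5] [0.5253 0.2851 0.012 ]
[528, 176, 21, 8, 93] [537.5 179.8] [0.7933 0.6177 0.012 ]
[534, 185, 12, 9, 74] [539.5 189. ] [0.8143 0.5821 0.012 ]
[506, 202, 35, 28, 446] [520.4 215.1] [0.8334 0.4576 0.012 ]
[145, 289, 32, 26, 651] [160.2 301.7] [ 0.5661 -0.1698  0.012 ]
[104, 290, 32, 27, 651] [119.1 302.8] [ 0.525  -0.2167  0.012 ]
[135, 316, 34, 31, 791] [151.1 331.1] [ 0.6111 -0.2071  0.012 ]
[ 0.4683 -0.1353  0.03  ]
[ 0.6607 -0.1247  0.03  ]
```

View pics/s13.png

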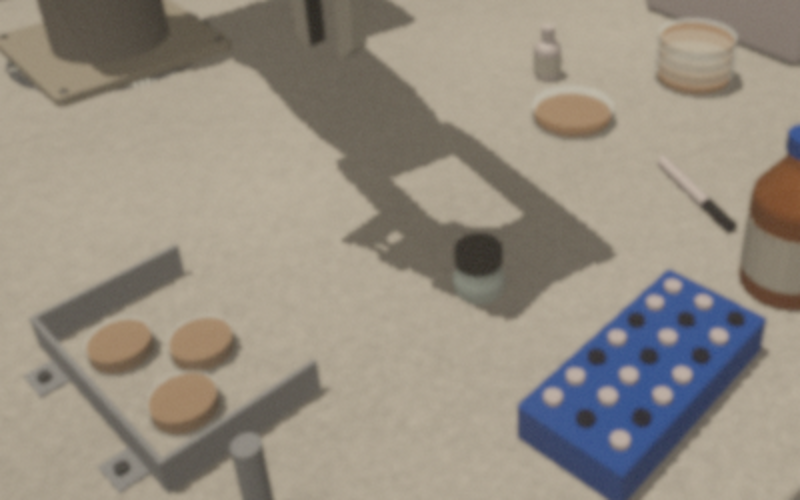

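View pics/side13.png

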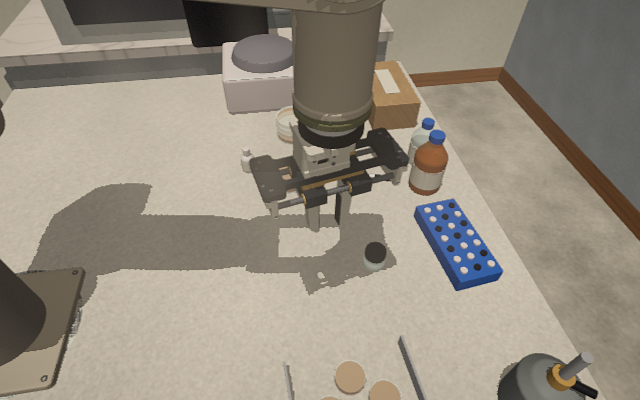

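```bash
python3 -c "
from plant import robot
print(robot.close_job())"
```

```text
the job is handed in; nothing more can be done
None
```

All three small dishes are inside the fence and the job is handed in, at about 22 s of the 72 s allowed. I pushed them one at a time along the bench with the half-closed fingertips as a cradle, tips about 4–9 mm above the bench, and took each in through the open mouth.

**Dishes:** the last scene picture, taken with the arm clear, puts the three centres at about (0.525, -0.217), (0.611, -0.207) and (0.566, -0.170) m. The mouth line is at about y = -0.13 m, so the front dish is roughly 14 mm inside. The dishes lie flat and do not touch each other or the walls.

**Bystanders:** the jar, large dish, pen, dropper and dish stack look unmoved in the pictures. I measured only the large dish again, and it had not shifted. The force readings at the end of each move were about 1 N at most.

**Disagreements:** the scene and side views differed by 2–8 mm on dish and fence positions. The side view also cuts off the back of the fence, so the final check of the two rear dishes rests mainly on the scene picture.

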